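Heft the two canisters and re-tip the one that still holds a grinder burr

ROBOT

A 6-joint arm with a two-finger parallel gripper is mounted at the origin on the work surface. World frame = base frame: x ahead of the robot, y to its left, z up, the work surface at z = 0. Lengths are in m, angles in degrees, forces in N, time in s.
With the tool pointing down it reaches from about 0.325 to 0.85 m from the base axis. Payload 15.5 kg.
Tool frame: the origin (TCP) lies at the very end of the fingers, on their centre line; the grasp point (between the pads) lies arm.grip_depth behind it (arm.grip_depth is the distance from the TCP to the grasp point, in m); z points along the fingers, y is the direction in which the jaws open and shut (so a half turn about z gives the same grasp; the last joint's range is limited). The gripper opens to 91 mm and grips with 3 to 60 N. Pads are 32 mm wide; open, the fingers measure 118 mm over their backs; the gripper's body (76 mm by 178 mm) begins 60 mm behind the grasp point.
Start: joints at [-82.535, 28.281, 77.091, -0, 74.628, -5.472], TCP at [0.14, -0.609, 0.214] pointing down, gripper open.
Joint ranges: [-166.48, 166.48], [-47.26, 123.95], [12.59, 153.08], [-70.14, 250.14], [6.76, 159.57], [-176.63, 176.63]. Speed limits (degrees/s): [108.29, 108.29, 147.25, 172.46, 172.46, 172.46].

INTERFACE

Orientations are given as a 3x3 rotation matrix whose columns are the frame's x, y, z axes.
In Python, from rig import arm gives the robot as it stands. Calls block until the motion is done:
- arm.move_to(position, orientation): joint-space move of the TCP to a pose.
- arm.move_l(position, orientation=None, feed=0.15): straight line of the TCP; orientation=None keeps the orientation; feed is the mean speed in m/s.
- arm.move_joints(angles): joint-space move.
- arm.grip(opening): finger opening in m; the grip force is fixed at half the most; returns when the fingers have stopped.
- arm.sleep(seconds).
- arm.solve_ik(position, orientation): joint angles nearest the present ones, or None.
- arm.snapshot(name): name is "side" or "top" or "wrist"; returns the picture (480x640x3 uint8, red, green, blue); there is no depth.
- arm.get_calibration(name): a dict with "intrinsics" (3x3 intrinsics, pixels), "k1" (the pictures are not rectified: a ray, as slopes to the right and down, at radius r is drawn at 1 + k1 r^2 times it, then the intrinsics apply), "cam_to_world" (4x4, takes a point from camera to world coordinates). Camera axes: x right, y down, z forward; pixel columns grow to the right and rows downward; lengths in m; the calibration is good to about 2 mm. A picture is of the moment at which its call begins: read the wrist's pose just before it. get_calibration takes no time and is no camera call; for the wrist camera it gives the pose at the moment of the call.
A pose or a line that the arm cannot do raises arm.Unreachable and nothing moves.
- arm.sign_off(): hands the job in, once; it reports no verdict.
Readings, each from a call of its own:
- arm.current_t(): time.
- arm.current_joint_positions(): joint angles.
- arm.current_dq(): joint speeds.
- arm.current_tau(): joint torques, N m.
- arm.current_ee_pos(): TCP position.
- arm.current_tool_rot(): TCP orientation.
- arm.current_force(): force on the tool from outside, world axes, zero at the start.
- arm.current_torque(): the same for the moment, N m.
- arm.current_width(): finger opening in m.
Only numpy, scipy, OpenCV 4.12 (cv2) and the standard library are available. Lean on these libraries where they do the work, as an engineer would, in place of code of your own. Each camera call takes 0.05 s, during which the arm holds its last target. There are 200 camera calls.

TASK

Both white canisters were just emptied into the steel tray, but a steel grinder burr stayed behind inside one of them. Lift a canister level and hold it still a moment to judge by its weight whether it is the one; tip the one that still holds the burr, mouth down over the tray, until the burr lies in the tray. At the end both canisters stand upright on the bench again where they stood before.

Things in the scene. Friction and masses are not known exactly. Their poses are not given: they have to be found in the camera images.
- canister_1: White plastic canister, a roofed rectangular tube 150 mm long (its x), 74 wide (y), 64 high, walls 4, closed at +x; its open mouth (-x end, grey collar) starts facing the robot, yaw within 25 degrees. Origin: centre of underside, z up. Grey fin handle on mid-roof: 12 mm thick along x, 50 wide along y, from 64 to 109 mm above the underside; pinch it across x. Empty weight 200 to 240 g.
- canister_2: The other canister, identical to canister_1. One of the two, either one, holds the burr: a loose steel ring 48 mm across, 18 mm high, 205 to 260 g, lying flat near the middle of the canister's floor, hidden by the roof. It slides out when the mouth end is dipped 30 degrees or more below level (40 to be brisk) and stays put below 10 degrees.
- tray: Open steel tray fixed to the bench, 200 mm long (its x), 180 mm wide (its y), walls 50 mm high, 4 mm thick. Origin: centre of the underside, z up. Two black plastic whisk wheels (30 mm across, 20 g each) already lie in it. Other loose things near the canisters and the tray are at most 90 mm high.
Mind the look-alikes: they are no part of the job. What is shaped like the canister_2 but pink or turquoise is not meant.

How it is judged:
By the outcome, as a careful person would: the job done as asked, in the order asked, and still so for the second after the job is handed in, with the robot touching nothing.
It also fails if it takes over 72 s, if anything falls off the work surface, if the arm or the gripper's body presses on something with over 40 N, if the wrist force passes 120 N, or if a joint passes its speed limit or range.

## Working session

There is one attempt and no reset: what is moved stays moved. The work goes in short steps, each a Python script; the robot and the scene stay as the last script left them, time stands still between calls to the robot, and variables do not carry over. Pictures are saved under pics/ and viewed, about 8 in all and at most 12, crops included, and the job is handed in when it is done.

```bash
mkdir -p pics; ls; python3 - <<'E'
from rig import arm
import cv2
for n in("top","side"):
    cv2.imwrite(f"pics/{n}0.png",arm.snapshot(n)[:,:,::-1])
    c=arm.get_calibration(n);print(c)
print(arm.grip_depth,arm.current_t(),arm.current_tool_rot())
E
```

```text
pics
{'intrinsics': array([[618.26725844,   0.        , 313.55541903],
       [  0.        , 618.26725844, 231.77886535],
       [  0.        ,   0.        ,   1.        ]]), 'k1': -0.1739921084265401, 'cam_to_world': array([[-0.02262025, -0.99777756,  0.06267582,  0.34358082],
       [-0.99967312,  0.02332134,  0.0104769 ,  0.01888516],
       [-0.0119153 , -0.06241834, -0.99797895,  1.45842066],
       [ 0.        ,  0.        ,  0.        ,  1.        ]])}
{'intrinsics': array([[487.90606769,   0.        , 319.72901238],
       [  0.        , 487.90606769, 237.33485677],
       [  0.        ,   0.        ,   1.        ]]), 'k1': -0.011217011681140318, 'cam_to_world': array([[-0.91430974, -0.2248387 ,  0.33687572,  0.13478863],
       [-0.40478103,  0.5355804 , -0.74115178,  0.71199234],
       [-0.01378443, -0.81400319, -0.58069682,  0.60254312],
       [ 0.        ,  0.        ,  0.        ,  1.        ]])}
0.0188 0.1 [[ 9.74616038e-01  2.23882925e-01 -1.20829192e-04]
 [ 2.23882926e-01 -9.74615466e-01  1.06264104e-03]
 [ 1.20145187e-04 -1.06271860e-03 -9.99999428e-01]]
```

View pics/top0.png

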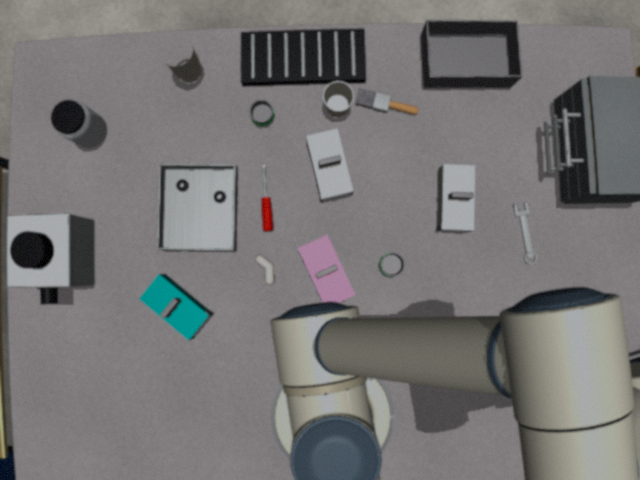

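View pics/side0.png

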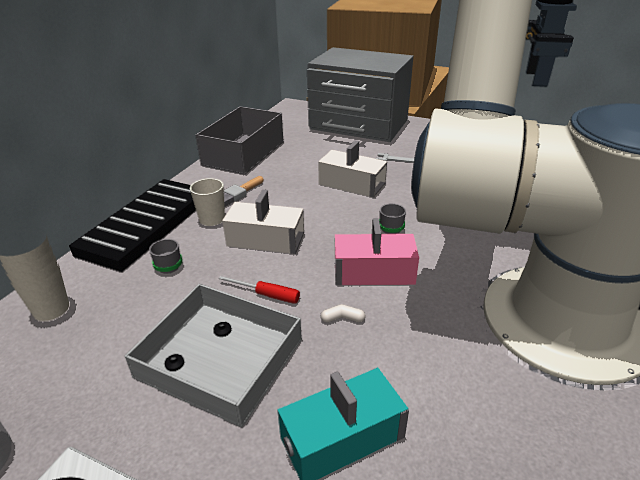

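The white canisters are at about (330,163) and (458,197) in the top view. Pink (326,268) and turquoise (176,306) are the look-alikes. The tray is at (199,208). I'll check this in an enlarged crop.

```bash
python3 - <<'E'
import cv2
im=cv2.imread("pics/top0.png")
c=im[120:250,295:490]
cv2.imwrite("pics/crop1.png",cv2.resize(c,None,fx=4,fy=4,interpolation=cv2.INTER_CUBIC))
E
```

```text
(no output)
```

View pics/crop1.png

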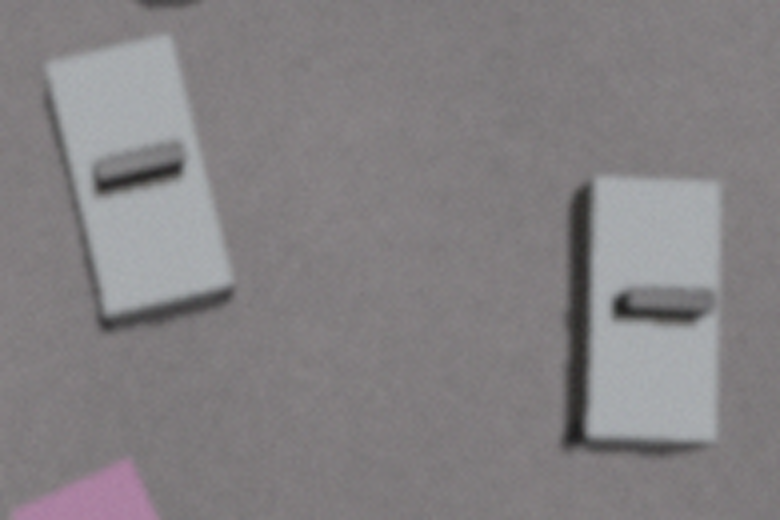

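Both are white, with roof corners (crop pixels) A (48,65),(172,35),(232,285),(104,318) and B (594,177),(720,181),(717,441),(586,438). Next I convert these to positions.

```bash
cat > h.py <<'E'
import numpy as np, cv2
from rig import arm
def px2w(name,uv,z,cal=None):
    c=cal or arm.get_calibration(name); K=c["intrinsics"]; k=c["k1"]; T=c["cam_to_world"]
    d=(np.atleast_2d(uv).astype(float)-K[:2,2])/[K[0,0],K[1,1]]
    x=d.copy()
    for _ in range(20): x=d/(1+k*(x**2).sum(1,keepdims=True))
    r=np.c_[x,np.ones(len(x))]@T[:3,:3].T; o=T[:3,3]
    return o+r*((z-o[2])/r[:,2])[:,None]
def w2px(name,P,cal=None):
    c=cal or arm.get_calibration(name); K=c["intrinsics"]; T=c["cam_to_world"]
    q=(np.atleast_2d(P)-T[:3,3])@T[:3,:3]; s=q[:,:2]/q[:,2:]
    s=s*(1+c["k1"]*(s**2).sum(1,keepdims=True)); return s*[K[0,0],K[1,1]]+K[:2,2]
def box(c):  # corners far-left, far-right, near-right, near-left -> centre, yaw, L, W
    l=(c[0]+c[1]-c[2]-c[3])/2; w=(c[0]+c[3]-c[1]-c[2])/2
    return c.mean(0), np.degrees(np.arctan2(l[1],l[0])), np.linalg.norm(l), np.linalg.norm(w)
def down(yaw,pitch=0):
    """grasp orientation: jaws(y) along canister x at yaw; pitch>0 dips the mouth (-x)."""
    from scipy.spatial.transform import Rotation as R
    a=np.radians(yaw); x=np.array([np.cos(a),np.sin(a),0]); z=np.array([0,0,-1.]); 
    M=np.column_stack([np.cross(x,z),x,z])
    ax=np.array([-np.sin(a),np.cos(a),0])
    return R.from_rotvec(-np.radians(pitch)*ax).as_matrix()@M
E
python3 - <<'E'
from h import *
o=np.array([295,120])
for n,c in dict(A=[(48,65),(172,35),(232,285),(104,318)],B=[(594,177),(720,181),(717,441),(586,438)]).items():
    p=px2w("top",o+(np.array(c)+.5)/4-.5,.064); print(n,box(p))
p=px2w("top",[(160,166),(238,166),(237,251),(160,250)],.05);print(box(p),p)
for n,c in dict(A=[(95,162),(182,145)],B=[(628,297),(712,297)]).items():
    print(px2w("top",o+np.array(c)/4,.109))
print(down(0)); print(arm.current_force())
E
```

```text
A (array([ 0.58659671, -0.00603225,  0.064     ]), np.float64(11.382589216531201), np.float64(0.14902268048696948), np.float64(0.07415768533642246))
B (array([ 0.50356293, -0.29901989,  0.064     ]), np.float64(-3.6331876192367054), np.float64(0.15004708173082826), np.float64(0.0747089170368422))
(array([0.49324538, 0.29820934, 0.05      ]), np.float64(-0.8144624414616984), np.float64(0.1962914060791245), np.float64(0.18184267993263165)) [[0.59430486 0.38875251 0.05      ]
 [0.58845748 0.20487596 0.05      ]
 [0.39207261 0.20979775 0.05      ]
 [0.39814658 0.38941112 0.05      ]]
[[ 0.58570108  0.01801789  0.109     ]
 [ 0.59408173 -0.03024559  0.109     ]]
[[ 0.50427814 -0.27481147  0.109     ]
 [ 0.50338847 -0.32214802  0.109     ]]
[[ 0.  1.  0.]
 [ 1.  0.  0.]
 [ 0.  0. -1.]]
[0.30467422 0.0453209  0.49456325]
```

```bash
cat >> h.py <<'E'
A=(.5866,-.0060,11.4); B=(.5036,-.2990,-3.0); TR=(.4932,.2982)
def tcp(g,R): return np.asarray(g)+R[:,2]*arm.grip_depth   # TCP for a grasp point g
def F(n=10):
    v=[]
    for _ in range(n): arm.sleep(.05); v.append(arm.current_force())
    return np.mean(v,0).round(3)
E
python3 - <<'E'
from h import *
Fl=np.diag([-1,-1,1])
for f in (0,1):
  for g,y,p in [((*B[:2],.2),B[2],0),((*B[:2],.09),B[2],0),((*A[:2],.09),A[2],0),((*A[:2],.25),A[2],0)]+[((.51,.30,.20),yy,p) for yy in(0,15,31) for p in (0,45,55)]:
    R=down(y,p); R=R@Fl if f else R
    q=arm.solve_ik(tcp(g,R),R); print(f,g,y,p,None if q is None else np.round(q))
E
```

```text
0 (0.5036, -0.299, 0.2) -3.0 0 [-37.  27.  85.  -0.  68. -34.]
0 (0.5036, -0.299, 0.09) -3.0 0 [-37.  35.  91.  -0.  54. -34.]
0 (0.5866, -0.006, 0.09) 11.4 0 [ -6.  35.  91.  -0.  54. -18.]
0 (0.5866, -0.006, 0.25) 11.4 0 [ -6.  24.  81.  -0.  74. -18.]
0 (0.51, 0.3, 0.2) 0 0 [25. 27. 84. -0. 68. 25.]
0 (0.51, 0.3, 0.2) 0 45 None
0 (0.51, 0.3, 0.2) 0 55 [ 43.  28. 121. 248.  37. 145.]
0 (0.51, 0.3, 0.2) 15 0 [25. 27. 84. -0. 68. 10.]
0 (0.51, 0.3, 0.2) 15 45 [ 31.  22. 120. 243.  13. 129.]
0 (0.51, 0.3, 0.2) 15 55 [ 33.  27. 127. 209.  31. 165.]
0 (0.51, 0.3, 0.2) 31 0 [25. 27. 84. -0. 68. -6.]
0 (0.51, 0.3, 0.2) 31 45 [  20.   21.  122.  135.   11. -143.]
0 (0.51, 0.3, 0.2) 31 55 [  19.   26.  130.  162.   32. -171.]
1 (0.5036, -0.299, 0.2) -3.0 0 [-37.  27.  85.  -0.  68. 146.]
1 (0.5036, -0.299, 0.09) -3.0 0 [-37.  35.  91.  -0.  54. 146.]
1 (0.5866, -0.006, 0.09) 11.4 0 [ -6.  35.  91.  -0.  54. 162.]
1 (0.5866, -0.006, 0.25) 11.4 0 [ -6.  24.  81.  -0.  74. 162.]
1 (0.51, 0.3, 0.2) 0 0 [  25.   27.   84.   -0.   68. -155.]
1 (0.51, 0.3, 0.2) 0 45 None
1 (0.51, 0.3, 0.2) 0 55 [ 43.  28. 121. 248.  37. -35.]
1 (0.51, 0.3, 0.2) 15 0 [  25.   27.   84.   -0.   68. -170.]
1 (0.51, 0.3, 0.2) 15 45 [ 31.  22. 120. 243.  13. -51.]
1 (0.51, 0.3, 0.2) 15 55 [ 33.  27. 127. 209.  31. -15.]
1 (0.51, 0.3, 0.2) 31 0 [ 25.  27.  84.  -0.  68. 174.]
1 (0.51, 0.3, 0.2) 31 45 [ 20.  21. 122. 135.  11.  37.]
1 (0.51, 0.3, 0.2) 31 55 [ 19.  26. 130. 162.  32.   9.]
```

```bash
python3 - <<'E'
from h import *
for yy in (-60,-90,-120,91,120,150,180,211,-180+60):
  for p in (0,20,45):
    R=down(yy,p); e=R@[0,0,0]
    q=arm.solve_ik(tcp((TR[0],TR[1],.2),R),R); print(yy,p,None if q is None else np.round(q))
E
```

```text
-60 0 [25. 26. 86. -0. 67. 85.]
-60 20 [ 37.  29.  86. -21.  69. 105.]
-60 45 [ 48.  37.  84. -43.  80. 124.]
-90 0 [ 25.  26.  86.  -0.  67. 115.]
-90 20 [ 35.  33.  78. -17.  81. 129.]
-90 45 [ 43.  44.  68. -32. 100. 136.]
-120 0 [ 25.  26.  86.  -0.  67. 145.]
-120 20 [ 31.  35.  72. -10.  90. 152.]
-120 45 [ 35.  49.  56. -19. 116. 153.]
91 0 [ 25.  26.  86.  -0.  67. -66.]
91 20 [ 14.  24.  94.  23.  59. -89.]
91 45 [   0.   29.  103.   53.   62. -122.]
120 0 [ 25.  26.  86.  -0.  67. -95.]
120 20 [  14.   28.   87.   20.   72. -113.]
120 45 [   3.   36.   86.   39.   84. -130.]
150 0 [  25.   26.   86.   -0.   67. -125.]
150 20 [  17.   32.   79.   15.   83. -137.]
150 45 [  10.   43.   69.   28.  103. -143.]
180 0 [  25.   26.   86.   -0.   67. -155.]
180 20 [  21.   35.   73.    7.   91. -160.]
180 45 [  18.   48.   57.   14.  117. -161.]
211 0 [ 25.  26.  86.  -0.  67. 174.]
211 20 [ 26.  36.  70.  -2.  93. 175.]
211 45 [ 27.  51.  52.  -3. 122. 175.]
-120 0 [ 25.  26.  86.  -0.  67. 145.]
-120 20 [ 31.  35.  72. -10.  90. 152.]
-120 45 [ 35.  49.  56. -19. 116. 153.]
```

```bash
python3 - <<'E'
from h import *
R=down(B[2]); 
arm.move_to(tcp((*B[:2],.21),R),R); arm.sleep(.3)
cal=arm.get_calibration("wrist"); im=arm.snapshot("wrist")
o=np.array([np.cos(np.radians(B[2])),np.sin(np.radians(B[2]))]); n=np.array([-o[1],o[0]])
P=[(*(np.array(B[:2])+a*.006*o+b*.025*n),.109) for a,b in((1,1),(1,-1),(-1,-1),(-1,1))]
print(w2px("wrist",P,cal).round(), F(), arm.current_t())
im=im[:,:,::-1].copy(); cv2.polylines(im,[w2px("wrist",P,cal).astype(int)],True,(0,0,255),1)
cv2.imwrite("pics/wB.png",im)
E
```

```text
[[328. 212.]
 [327. 278.]
 [311. 278.]
 [311. 212.]] [-0.173 -0.09  -0.374] 2.6917
```

View pics/wB.png

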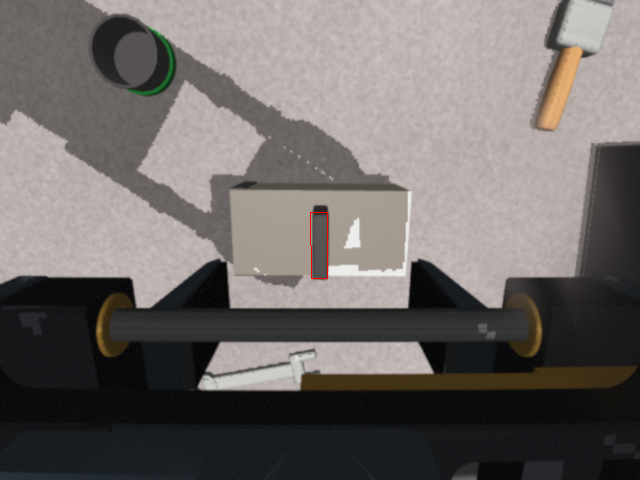

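The projected fin outline sits on canister B's fin at (319,245), so I grasp, lift and weigh.

```bash
python3 - <<'E'
from h import *
R=down(B[2])
f0=F(6)
arm.move_l(tcp((*B[:2],.088),R),R,feed=.12)
arm.grip(0.0); print("w",arm.current_width(),F(2))
arm.move_l(tcp((*B[:2],.138),R),R,feed=.08); arm.sleep(.4)
print(f0,F(14),arm.current_torque(),arm.current_t(),arm.current_width(),arm.current_ee_pos())
E
```

```text
w 0.011666267216356888 [0.564 0.3   0.021]
[ 0.175  0.044 -0.153] [-0.087 -0.024 -2.086] [ 0.01527427 -0.07429202  0.04222812] 7.3167 0.011862707142813652 [ 0.50358903 -0.29901001  0.11919081]
```

B shows about 2 N, roughly 200 g, so it is empty (at least 4 N would mean the burr). I set it down and go to A.

```bash
python3 - <<'E'
from h import *
R=down(B[2])
arm.move_l(tcp((*B[:2],.0883),R),R,feed=.06); print("down",F(2))
arm.grip(.06)
arm.move_l(tcp((*B[:2],.2),R),R,feed=.2)
R=down(A[2]); arm.move_to(tcp((*A[:2],.21),R),R); arm.sleep(.2)
f0=F(8)
cal=arm.get_calibration("wrist"); im=arm.snapshot("wrist")
o=np.array([np.cos(np.radians(A[2])),np.sin(np.radians(A[2]))]); n=np.array([-o[1],o[0]])
P=[(*(np.array(A[:2])+a*.006*o+b*.025*n),.109) for a,b in((1,1),(1,-1),(-1,-1),(-1,1))]
im=im[:,:,::-1].copy(); cv2.polylines(im,[w2px("wrist",P,cal).astype(int)],True,(0,0,255),1)
t=cv2.imread("pics/top0.png")*0+arm.snapshot("top")[:,:,::-1]
cv2.imwrite("pics/wA.png",cv2.resize(np.hstack([im,t]),(1280,480))[:, :][:, :].copy() if 0 else np.hstack([im[100:400,130:530],t[120:420,150:550]]))
print(f0,arm.current_t())
E
```

```text
down [ 1.066 -0.4   -2.271]
[-0.099  0.19  -0.174] 11.825
```

View pics/wA.png

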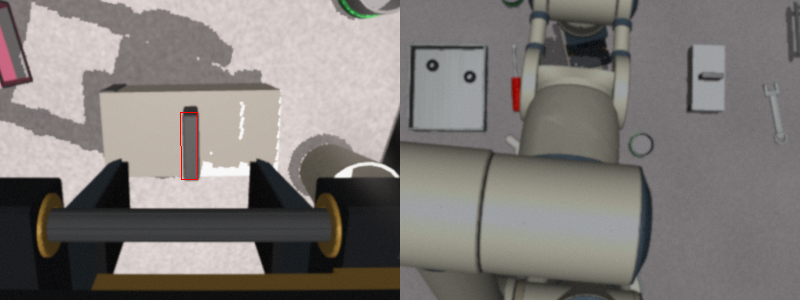

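A's fin also sits inside the outline, and B stands where it was. Now grasp and weigh A.

```bash
python3 - <<'E'
from h import *
R=down(A[2])
arm.move_l(tcp((*A[:2],.088),R),R,feed=.12)
arm.grip(0.0); print("w",arm.current_width(),F(2))
arm.move_l(tcp((*A[:2],.138),R),R,feed=.08); arm.sleep(.4)
print(F(14),arm.current_torque(),arm.current_t(),arm.current_width())
E
```

```text
w 0.012153222312501448 [ 0.83  -0.113  0.589]
[-0.066  0.142 -4.372] [ 0.00962862 -0.07550486  0.03262987] 15.7583 0.012112004988578192
```

A adds about 4.2 N, roughly 430 g, so it holds the burr. I carry it level to the tray and tip gradually, mouth toward +y.

```bash
python3 - <<'E'
from h import *
R=down(A[2]); arm.move_l(tcp((*A[:2],.23),R),R,feed=.12)
R=down(-40); arm.move_l(tcp((.54,.14,.23),R),R,feed=.10)
g=(TR[0],.278,.20)
R=down(-90); arm.move_l(tcp(g,R),R,feed=.10)
f0=F(4);print(f0,arm.current_t())
g=(TR[0],.278,.19)
for p in (15,30,44):
    R=down(-90,p); arm.move_l(tcp(g,R),R,feed=.010)
    print(p,F(4),arm.current_t())
arm.sleep(.5); print(F(6))
cv2.imwrite("pics/tip.png",arm.snapshot("side")[:,:,::-1]); print(arm.current_t(),arm.current_joint_positions())
E
```

```text
[-0.428 -0.1   -4.477] 20.2
15 [ 0.369 -0.308 -4.231] 21.6083
30 [ 0.011  0.14  -2.465] 22.45
44 [ 0.393 -0.025 -1.831] 23.2583
[-0.068  0.199 -1.908]
24.1083 [ 41.13814101  42.68597702  71.51526334 -31.81061864  97.00174148
 136.20088855]
```

View pics/tip.png

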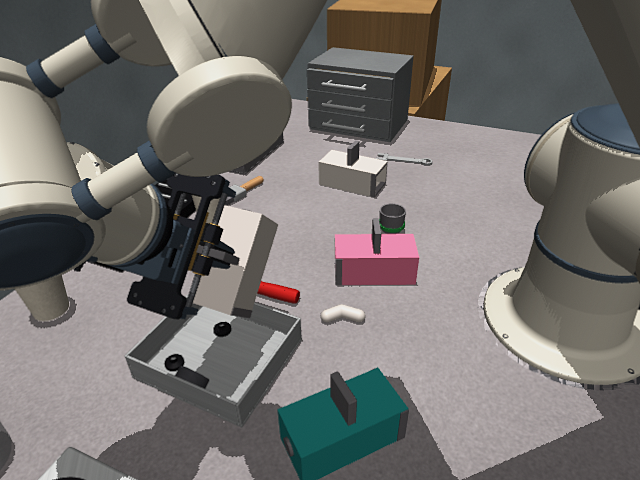

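The weight fell to about 1.9 N, so the burr has left the canister. There is a dark object in the tray at (188,377), probably the burr. I level the canister, bring it back and look before lowering.

```bash
python3 - <<'E'
from h import *
g=(TR[0],.278,.20)
for p in(20,0): R=down(-90,p); arm.move_l(tcp(g,R),R,feed=.015)
R=down(-90); arm.move_l(tcp((*g[:2],.24),R),R,feed=.15)
R=down(-40); arm.move_l(tcp((.54,.14,.24),R),R,feed=.15)
R=down(A[2]); arm.move_l(tcp((*A[:2],.23),R),R,feed=.15)
arm.move_l(tcp((*A[:2],.11),R),R,feed=.12)
arm.sleep(.3); print(F(8),arm.current_t())
im=arm.snapshot("side")[:,:,::-1]
cv2.imwrite("pics/back.png",cv2.resize(im[160:430,110:430],None,fx=2,fy=2,interpolation=cv2.INTER_CUBIC))
E
```

```text
[-0.017 -0.051 -2.507] 30.0
```

View pics/back.png

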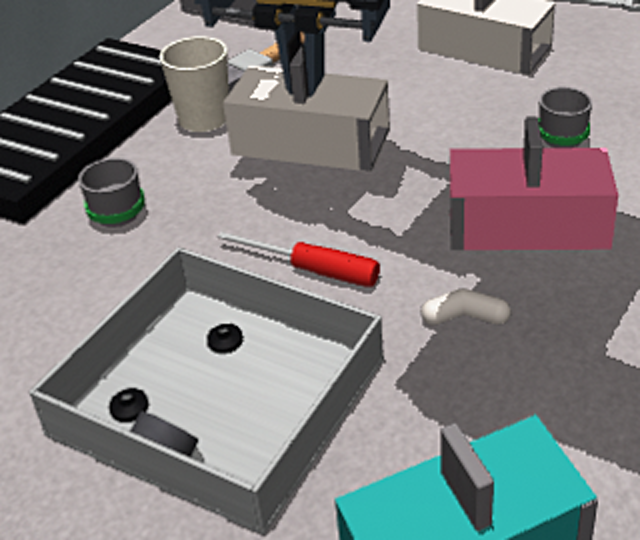

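The burr is in the tray at crop (165,437), beside a wheel, and the canister is level. I lower and release it.

```bash
python3 - <<'E'
from h import *
R=down(A[2])
arm.move_l(tcp((*A[:2],.0895),R),R,feed=.06); z=.0895
while z>.086:
    f=F(3); print(z,f)
    if f[2]>-.8: break
    z-=.0007; arm.move_l(tcp((*A[:2],z),R),R,feed=.03)
arm.grip(.06)
arm.move_l(tcp((*A[:2],.2),R),R,feed=.2)
arm.move_joints([-82.535,28.281,77.091,0,74.628,-5.472]); arm.sleep(.3)
print(arm.current_t(),F(3))
t=arm.snapshot("top")[:,:,::-1]; s=arm.snapshot("side")[:,:,::-1]
cv2.imwrite("pics/t1.png",t)
a=cv2.resize(t[120:260,150:490],(800,329),interpolation=cv2.INTER_CUBIC)
b=cv2.resize(s[140:425,110:430],None,fx=.95,fy=.95)
b=cv2.copyMakeBorder(b,0,0,0,800-b.shape[1],cv2.BORDER_CONSTANT)
cv2.imwrite("pics/end.png",np.vstack([a,b]))
E
```

```text
0.0895 [ 0.054  0.318 -2.705]
0.08879999999999999 [ 0.009 -0.36  -1.915]
0.08809999999999998 [-0.179 -0.281 -2.663]
0.08739999999999998 [-1.357e+00 -5.000e-03  5.192e+00]
36.4167 [ 0.068 -0.259 -0.069]
```

View pics/end.png

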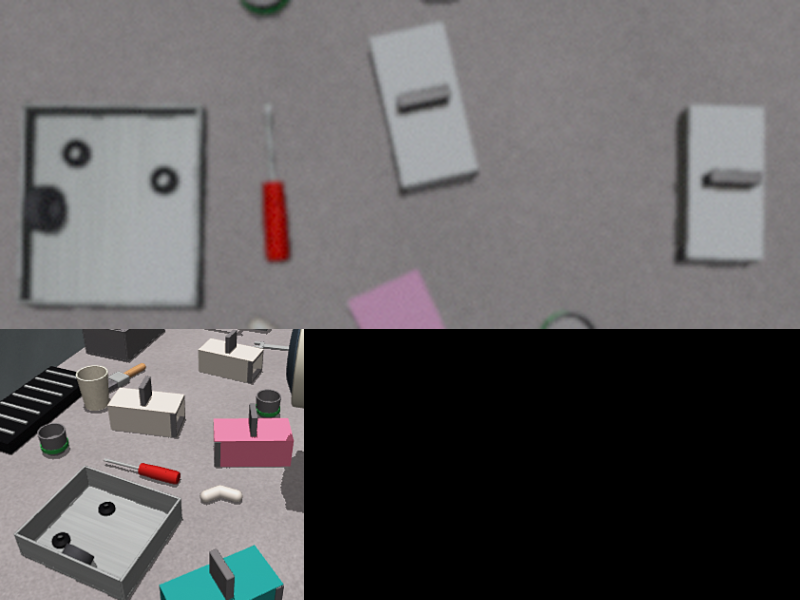

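Both canisters stand within about a pixel of their old corners. The burr is in the tray, leaning on the inner wall at rest. I hand it in.

```bash
python3 -c "
from rig import arm
arm.sign_off(); print(arm.current_t())"
```

```text
the job is handed in; nothing more can be done
the job is handed in; nothing more can be done
```

The burr is in the tray, and both white canisters stand upright again where they were. I handed the job in shortly after 36 s on the robot's clock, with the gripper clear of everything.

- **Weighing:** I lifted each canister level and held it still. The right-hand one read about 2 N (empty) and the middle one about 4.2 N, so the burr was in the middle one.
- **Tipping:** I tipped the middle canister to 44° over the tray, mouth down. The reading fell to about 1.9 N once the burr slid out.
- **Last check, canisters:** Both canisters match their first positions to within about 2 px, roughly 4 mm.
- **Last check, burr:** The burr came to rest nearly upright against the tray's left wall (+y), not flat on the floor. I left it that way rather than risk pushing on it.

One reading stood out: setting the middle canister down pressed it on the bench with about 5–8 N, well under the 40 N limit.

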